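# Hold the sample viewer's shutter open at the index

## Task

Stand the sample cup that is beside the viewer upright in the middle of the viewer's small raised pedestal and let go of it, while the shutter is still shut. Then take the shutter's upright handle, pull it out along its slide until its pointer is opposite the index tab on the rail, and keep holding it there: the spring would pull it shut, so finish the job with the handle held at the tab and do not let go. Leave the cup standing, and leave the brown bottle, the timer and the petri dish where they are.

Things in the scene. Friction and masses are not known exactly. Their poses are not given: they have to be found in the camera images.
- viewer: Fixed sample viewer; origin on the worktop, axes as the world's but turned up to 0.3 rad. Base plate x -98 to 82, y -150 to 150, 12 mm high. White lamp housing x 18 to 70, y -140 to -30, 146 mm high; shutter in guides before its -x face (guides from x = 6, 137 mm high). Index rail x -50 to -38, y 37 to 143, 40 mm high. (mm)
- pedestal_top (a point): Centre of the flat top of the pedestal, a round post with a black disc, 32 mm across, top 60 mm above the worktop; at (-55, -85, 60) mm in the viewer's frame. No rim.
- shutter (a joint): Pull of the shutter slide in m: 0 shut (the start), grows as handle and pointer move along the viewer's +y axis, stop at 0.080. Spring return: about 4 N at 0, 80 N/m more as it is pulled, little friction; it shuts again when released.
- handle: Upright black handle, rigid with the shutter: a plate 36 mm along x, 12 mm along y, from 45 to 125 mm above the worktop. Its origin coincides with the viewer's when shut and moves with the slide. A bar joins it to the shutter on its -y side at x = +12, 62 to 76 mm high; above that it is free on both y sides (74 mm to the housing when shut).
- handle_grip (a point): Middle of the handle at the height to pinch it, 18 mm below its top; at (-4, 50 + pull, 107) mm in the viewer's frame. Pinch it from above with the fingers closing along the viewer's y.
- pointer (a point): Tip of the small steel pointer at the foot of the handle, which sticks out 11 mm towards -x; at (-33, 50 + pull, 56) mm in the viewer's frame.
- index_tab: Small dark steel tab clipped on the rail, 16 mm along x, 10 mm along y (the direction of pull), from 38 to 62 mm above the worktop; origin in the middle of its foot, axes as the viewer's. Fixed, but where along the rail differs (needed pull 30 to 65 mm). The pointer passes 3 mm in front of it without touching.
- mark (a point): Middle of the tab's face towards the pointer, at (+8, 0, 18) mm in the tab's frame. Pointer and tab are in line when pointer and mark have the same y in the viewer's frame.
- sample_cup: Clear screw-top sample cup with a ribbed red cap, 39 mm in diameter at the cap (the top 15 mm) and 36 mm below it, 74 mm high in all; origin in the centre of its underside, z up. Stands on the worktop to the right of the viewer.
- brown_bottle: Bystander: brown bottle with a pale cap, 42 mm in diameter, 77 mm high; origin in the centre of its underside.
- timer: Bystander: low pale timer, 62 x 68 x 22 mm, lying flat; origin in the centre of its underside.
- dish: Bystander: petri dish, 90 mm in diameter, 15 mm high; origin in the centre of its underside.
Mind the look-alikes: they are no part of the job. There is more than one size of the sample_cup; the one meant has the size given above.

How it is judged:
On the way, in this order (a step that is already met when the one before it is completed fails the run):
1. the sample cup stands upright on the pedestal, let go, with the shutter still shut (horizontal distance between sample_cup and pedestal_top below 0.01 m and z of sample_cup in the frame of pedestal_top between -0.004 and 0.004 m and angle between sample_cup's own z axis and vertical below 0.1 rad and linear speed of sample_cup below 0.03 m/s and contact force between each of the arm, the fingers and sample_cup below 0.1 N and value of joint shutter below 0.006 m), for 0.3 s.
2. the fingers have pulled the handle out until the pointer is opposite the index tab (y of pointer in the frame of mark between -0.005 and 0.005 m and contact force between the fingers and handle above 1.5 N), for 0.3 s.
At the end, for the whole second after the job is handed in: Fingers still hold the handle (over 1.5 N), slide at rest, pointer opposite the index tab: within 5 mm of its middle along the pull (the tab's width). Sample cup upright (0.1 rad), at rest on the pedestal, untouched by the robot, centred within 10 mm (all of step 2 and velocity of joint shutter between -0.01 and 0.01 m/s and horizontal distance between sample_cup and pedestal_top below 0.01 m and z of sample_cup in the frame of pedestal_top between -0.004 and 0.004 m and angle between sample_cup's own z axis and vertical below 0.1 rad and linear speed of sample_cup below 0.03 m/s and contact force between each of the arm, the fingers and sample_cup below 0.1 N); the arm keeps its last pose, push and grip.
It fails at once if a bystander (brown bottle, timer or petri dish) was moved by more than 20 mm or tipped (distance of any of brown_bottle, timer, dish from where it was at the start of the episode above 0.02 m or angle between brown_bottle's own z axis and vertical above 0.4 rad).
It also fails if it takes over 54 s, if anything falls off the work surface, if the arm or the gripper's body presses on something with over 40 N, if the wrist force passes 120 N, or if a joint passes its speed limit or range.

## Robot

A 7-joint arm with a two-finger parallel gripper is mounted at the origin on a cart in front of the work surface, level with it; the furniture and walls round the work are solid. World frame = base frame: x ahead of the robot, y to its left, z up, the work surface at z = 0. Lengths are in m, angles in rad, forces in N, time in s.
With the tool pointing down it reaches from about 0.4 to 0.875 m from the base axis. Payload 19.3 kg.
Tool frame: the origin (TCP) lies at the very end of the fingers, on their centre line; the grasp point (between the pads) lies 19 mm behind it; z points along the fingers, y is the line along which they close (so a half turn about z gives the same grasp; the last joint's range is limited). The gripper opens to 85 mm and grips with 20 to 120 N. Pads are 22 mm wide; open, the fingers measure 114 mm over their backs; the gripper's body (76 mm by 85 mm) begins 54 mm behind the grasp point. The pads swing forward as they close: fully open they stand 13 mm farther back than shut.
Start: joints at [-1.391, 0.521, -0.036, 1.599, 0.021, 1.021, -0.113], TCP at [0.155, 0.606, 0.231] pointing down, gripper open.
Joint ranges: [-2.91, 2.91], [-0.3, 2.13], [-1.5, 1.42], [0.17, 2.43], [-1.26, 4.41], [0.16, 1.93], [-2.52, 2.52]. Speed limits (rad/s): [1.89, 1.89, 2.39, 2.39, 3.01, 3.01, 3.01].

## Interface

Orientations are given as [roll, pitch, yaw] about the fixed x, y, z axes, in that order (R = Rz(yaw) Ry(pitch) Rx(roll)).
In Python, from workcell import monitor, optics, job_done gives the robot as it stands.
- The arm moves only by the shell command python3 -m handwheel 'ROWS' [FORCE]. ROWS is JSON, a list of rows, each an object of numbers: "dx", "dy", "dz": the shift along the tool's x, y, z in cm; "wx", "wy", "wz": the turn, a rotation vector about the tool's x, y, z in rad; "claw": the opening in per cent of the stroke, from 0 (shut) to 100 (fully open). A call has 1 to 8 rows; each row shifts and turns the commanded pose from where the row before left it, along the tool's axes as they then stand; what a row does not reach is not made up. A row lasts 1/8 s, in which the tool goes at most 62.5 mm and 10.7 degrees, less where a joint would pass 70% of its speed; a pose out of reach is approached as far as the arm can. A call with a gripper value outside its range is refused whole. The fingers move at their own pace and stop on an object; FORCE is the grip in N (left out, the last holds). Time passes only in rows, so rows that do not move let the fingers close. It gives the time, the measured TCP pose, the force, the opening and the grip force at its end, in the units of the state.
- monitor.observe(): the state, without advancing time (a new reading comes with each control period).
- optics.grab_frame(name): name is "scene" or "top"; returns a dict with "frame" (384x512x3 uint8, blue, green, red), "fovy" (degrees; the focal length in pixels is half the picture's height over the tangent of half this angle, whatever the lens; pixels are square), "cx", "cy" (the principal point, pixels), "R" (3x3) and "t" (3): a world point X has camera coordinates R X + t. Camera axes: x right, y down, z forward; pixel columns grow to the right and rows downward; lengths in m; the calibration is good to about 2 mm. A picture is of the moment at which its call begins. There is no depth.
- job_done(): hands the job in; it is judged then, once.
Trained networks look in the newest picture that a camera, given by its name, has taken for a name from the list of things; names that differ only in an ending like _2 or _b are one class to them, and where a whole thing is asked for, a point or a joint stands for the part that bears it (a point fixed in the world has none). Each returns a list of dicts, best first, with "p" (0 to 1); they miss things now and then, are a little off and sometimes report something else, mostly with a low value. They report only what shows in the picture. A call takes as long as a camera call. They do not tell look-alikes from the thing itself.
- optics.masks_of(name, camera): "region" (384x512 bool, what is visible of it) and "rect" ([left, top, width, height] in pixels, round what is visible of it).
The state is a dict: "clock": time; "qpos": joint angles; "qd": joint speeds; "joint_efforts": joint torques, N m; "position": TCP position; "tool_rot": TCP orientation; "force": force on the tool from outside, world axes, zero at the start; "moment": the same for the moment, N m; "grip_width": finger opening in m; "finger_force": force on a finger pad.
Only numpy, scipy, OpenCV 4.12 (cv2) and the standard library are available. Lean on these libraries where they do the work, as an engineer would, in place of code of your own. Each camera call takes 0.05 s, during which the arm holds its last target. There are 200 camera calls.

## Working session

There is one attempt and no reset: what is moved stays moved. The work goes in short steps, Python scripts to look and compute and a shell command to move; the robot and the scene stay as the last step left them, time stands still between calls to the robot, and variables do not carry over. Pictures are saved under pics/ and viewed, at most 10 in all, crops included, and the job is handed in when it is done.

```bash
mkdir -p pics; ls
cat > h.py <<'E'
import numpy as np, cv2
from workcell import monitor, optics, job_done
def cam(f):
    h,w=f["frame"].shape[:2]; F=h/2/np.tan(np.radians(f["fovy"])/2)
    return F,np.array([f["cx"],f["cy"]]),np.array(f["R"]),np.array(f["t"])
def proj(f,X):
    F,c,R,t=cam(f); p=R@np.asarray(X,float)+t; return F*p[:2]/p[2]+c
def back(f,uv,z):
    F,c,R,t=cam(f); d=R.T@np.append((np.asarray(uv)-c)/F,1); o=-R.T@t
    return o+d*(z-o[2])/d[2]
E
python3 - <<'E'
from h import *
for n in ("scene","top"):
    f=optics.grab_frame(n); im=f["frame"]; F,c,R,t=cam(f); print(n,F,c,"pos",-R.T@t)
    cv2.imwrite(f"pics/{n}0.png",cv2.resize(im,None,fx=1.5,fy=1.5))
    for k in ("viewer","handle","index_tab","sample_cup","brown_bottle","timer","dish","pointer","pedestal_top"):
        for m in optics.masks_of(k,n)[:4]: 
            ys,xs=np.nonzero(m["region"]); print(k,round(m["p"],2),m["rect"],xs.mean().round(1),ys.mean().round(1))
print(monitor.observe())
E
```

```text
pics
scene 421.7059209633707 [257.51696718 193.99412811] pos [-0.31947221 -0.71283922  0.79248098]
viewer 0.81 [199.9, 154.5, 103.8, 68.9] 259.1 189.5
handle 0.76 [229.2, 161.9, 61.2, 28.2] 263.3 176.5
sample_cup 0.91 [305.3, 203.1, 16.7, 34.4] 314.2 219.0
sample_cup 0.59 [309.2, 238.2, 16.6, 19.9] 317.6 247.2
sample_cup 0.58 [284.2, 233.5, 7.7, 20.5] 287.4 242.7
sample_cup 0.23 [232.8, 161.4, 58.9, 29.8] 264.2 176.7
brown_bottle 0.77 [359.6, 246.8, 18.2, 28.0] 367.2 260.4
timer 0.9 [342.3, 225.9, 27.4, 13.7] 356.4 232.5
dish 0.62 [150.7, 197.3, 15.7, 21.0] 157.3 205.2
pointer 0.63 [233.8, 162.1, 59.1, 28.7] 264.5 176.9
pedestal_top 0.61 [198.4, 155.5, 105.3, 67.6] 258.8 189.6
top 471.0904113897571 [258.94239548 191.08342134] pos [0.03429574 0.18267095 1.70675093]
viewer 0.82 [178.8, 138.7, 86.1, 89.6] 222.2 185.5
handle 0.76 [204.7, 153.3, 41.1, 44.6] 225.7 172.5
handle 0.18 [189.3, 258.0, 26.0, 25.0] 199.2 269.7
sample_cup 0.55 [281.4, 146.3, 14.2, 22.3] 289.8 156.8
sample_cup 0.51 [310.8, 159.9, 15.0, 17.2] 313.9 167.7
brown_bottle 0.59 [332.5, 137.3, 9.0, 17.5] 336.2 144.7
brown_
[... 249 characters left out ...]
2.7 185.6
{'clock': 1.0, 'qpos': array([-1.39122418,  0.521408  , -0.03629952,  1.5995206 ,  0.02121199,
        1.02112765, -0.11278652]), 'qd': array([-0.00039479,  0.00199615, -0.00073439,  0.0006134 , -0.00071072,
       -0.00172776,  0.00173659]), 'joint_efforts': array([-6.84177267e-04, -9.26847267e+01,  1.97717339e+00, -3.70225883e+01,
        1.79329579e-02,  2.11228937e-03,  3.76869343e-05]), 'position': array([0.15451168, 0.60557004, 0.23127841]), 'tool_rot': array([-3.14151521e+00,  1.71297489e-05,  2.89179729e+00]), 'force': array([ 0.38796844, -0.15646582, -0.02793117]), 'moment': array([0.03661934, 0.04158859, 0.0161661 ]), 'finger_force': 0.0, 'grip_width': 0.0857016332048915}
```

Run:
```python
import cv2
a=cv2.imread('pics/scene0.png');b=cv2.imread('pics/top0.png')
# crops in orig px: scene 190..390,145..285 ; top 170..350,115..290
cv2.imwrite('pics/s1.png',cv2.resize(a[int(140*1.5):int(290*1.5),int(190*1.5):int(390*1.5)],(800,600),interpolation=cv2.INTER_CUBIC))
cv2.imwrite('pics/t1.png',cv2.resize(b[int(115*1.5):int(250*1.5),int(165*1.5):int(345*1.5)],(800,600),interpolation=cv2.INTER_CUBIC))
```

```text
(no output)
```

View pics/s1.png

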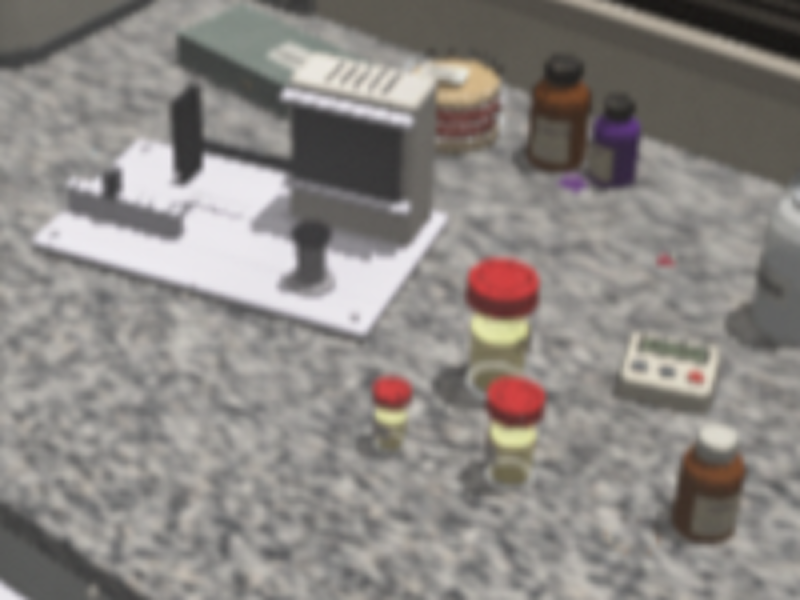

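View pics/t1.png

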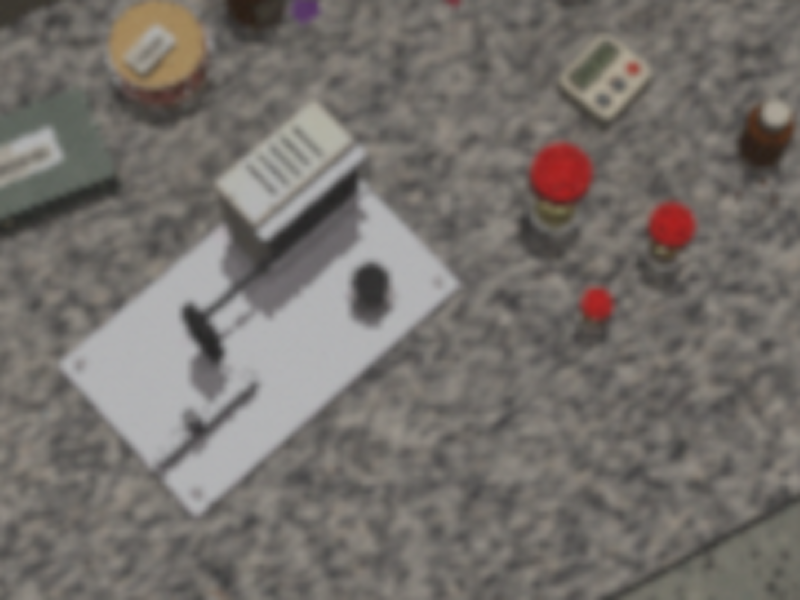

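Both pictures show the viewer left of centre and three red-capped cups. By cap diameter in the top view (about 48, 36 and 24 mm), the one meant is at crop (671,225) in the top view and (515,430) in the scene view. The tab is at crop (193,420) in the top view and (112,180) in the scene view.

```bash
cat > fit.py <<'E'
from h import *
from scipy.optimize import least_squares
S,T=optics.grab_frame("scene"),optics.grab_frame("top")
s=lambda x,y:(190+x/4-.3,140+y/4-.3); t=lambda x,y:(165+x*.225-.3,115+y*.225-.3)
K=[((82,150,12),None,t(62,365)),((-98,150,12),s(38,240),t(197,517)),((-98,-150,12),s(362,335),t(460,285)),((82,-150,12),s(447,212),None),((82,150,12),s(140,145),None),
((70,-30,146),None,t(218,183)),((70,-140,146),None,t(318,100)),((-55,-85,60),s(311,229),t(371,277)),((-4,50,125),s(187,95),None)]
def W(p,X):
    c,n=np.cos(p[2]),np.sin(p[2]); X=np.array(X)/1000
    return np.array([p[0]+c*X[0]-n*X[1],p[1]+n*X[0]+c*X[1],X[2]])
def res(p):
    r=[]
    for X,a,b in K:
        if a: r+=list(proj(S,W(p,X))-a)
        if b: r+=list(proj(T,W(p,X))-b)
    return np.array(r)
o=min((least_squares(res,[.2,.5,y],x_scale=[.1,.1,.1],loss='soft_l1') for y in (-.3,0,.3)),key=lambda q:q.cost)
p=o.x
def cyl(f,x,y,r,z0,z1):
    th=np.linspace(0,2*np.pi,60)
    P=np.array([proj(f,(x+r*np.cos(a),y+r*np.sin(a),z)) for a in th for z in (z0,z1)],np.float32)
    m=cv2.moments(cv2.convexHull(P)); return np.array([m['m10'],m['m01']])/m['m00'],m['m00']
def red(f,near):
    b,g,r=[f["frame"][...,i].astype(float) for i in range(3)]
    M=((r>90)&(r>2*g)&(r>2*b)).astype(np.uint8)
    n,L,st,c=cv2.connectedComponentsWithStats(M); i=1+np.argmin(np.linalg.norm(c[1:]-near,axis=1))
    return c[i],st[i,4]
E
python3 - <<'E'
from fit import *
print("viewer",p,np.round(o.fun,1).tolist())
print("pedestal",W(p,(-55,-85,60)),"grip",W(p,(-4,50,107)))
for nm,a,b in (("cup",(318,246),t(671,225)),("big",(316,212),t(561,173)),("small",(288,237),t(597,304))):
    ca,na=red(S,a); cb,nb=red(T,b)
    q=least_squares(lambda v:np.r_[cyl(S,v[0],v[1],.0195,.059,.074)[0]-ca,cyl(T,v[0],v[1],.0195,.059,.074)[0]-cb],[.3,.3]); v=q.x
    print(nm,v,q.fun.round(1),na,nb,"expected",cyl(S,*v,.0195,.059,.074)[1],cyl(T,*v,.0195,.059,.074)[1])
for z in(62,):
    print("tab S",(back(S,s(112,172),.062)),"T",back(T,t(193,417),.062),[W(p,(-44,y,62)).round(3).tolist() for y in (80,115)])
E
```

```text
viewer [0.54522351 0.06783127 0.24735549] [-1.0, -0.4, -2.2, 0.1, 0.1, 0.4, 0.6, 0.0, 1.2, -0.3, 1.0, 0.8, -0.3, -1.8, -1.0, -0.4, -0.2, -1.3, -0.2, 1.0, 0.5, 0.7, -0.5, -0.3]
pedestal [ 0.51270899 -0.02804786  0.06      ] grip [0.52910321 0.11533007 0.107     ]
cup [ 0.43907729 -0.26492422] [ 0.1  0.2 -0.5  0. ] 113 78 expected 173.27862713648938 98.46796824596822
big [ 0.52615501 -0.19798423] [ 0.3  4.5 -3.1  0.2] 163 143 expected 143.40593415149488 96.80822844384238
small [ 0.40144714 -0.18749702] [-0.8 -2.7  3.2  0.2] 45 36 expected 165.6780857462436 99.66554151661694
tab S [0.47695155 0.15199843 0.062     ] T [0.47883392 0.15481088 0.062     ] [[0.483, 0.135, 0.062], [0.474, 0.169, 0.062]]
```

```bash
python3 -m handwheel '[{"wz":-0.166,"dz":-1,"claw":80},{"wz":-0.166,"dz":-1,"claw":80},{"wz":-0.165,"dz":-1,"claw":80},{"dx":-2.08,"dy":-4.2,"claw":80},{"dx":-2.08,"dy":-4.2,"claw":80},{"dx":-2.08,"dy":-4.2,"claw":80},{"dx":-2.08,"dy":-4.2,"claw":80},{"dx":-2.08,"dy":-4.2,"claw":80}]' 40
```

```text
schema error: expected keys dx, dy, dz, wx, wy, wz, claw
```

```bash
python3 -m handwheel '[{"dx":-2.08,"dy":-4.2,"claw":80},{"dx":-2.08,"dy":-4.2,"claw":80},{"dx":-2.08,"dy":-4.2,"claw":80},{"dx":-2.08,"dy":-4.2,"claw":80},{"dx":-2.08,"dy":-4.2,"claw":80},{"claw":80}]'
```

```text
schema error: expected keys dx, dy, dz, wx, wy, wz, claw
```

```bash
python3 -m handwheel '[{"dx":0,"dy":0,"dz":-1,"wx":0,"wy":0,"wz":-0.166,"claw":80},{"dx":0,"dy":0,"dz":-1,"wx":0,"wy":0,"wz":-0.166,"claw":80},{"dx":0,"dy":0,"dz":-1,"wx":0,"wy":0,"wz":-0.165,"claw":80},{"dx":-2.08,"dy":-4.2,"dz":0,"wx":0,"wy":0,"wz":0,"claw":80},{"dx":-2.08,"dy":-4.2,"dz":0,"wx":0,"wy":0,"wz":0,"claw":80},{"dx":-2.08,"dy":-4.2,"dz":0,"wx":0,"wy":0,"wz":0,"claw":80},{"dx":-2.08,"dy":-4.2,"dz":0,"wx":0,"wy":0,"wz":0,"claw":80},{"dx":-2.08,"dy":-4.2,"dz":0,"wx":0,"wy":0,"wz":0,"claw":80}]' 40
```

```text
clock: 2.1
position: [0.3076, 0.4262, 0.2615]
tool_rot: [3.141, 0.0, -2.895]
force: [0.3, 0.3, -0.2]
grip_width: 0.0681
finger_force: 0.0
```

```bash
python3 -m handwheel '[{"dx":-2.08,"dy":-4.2,"dz":0,"wx":0,"wy":0,"wz":0,"claw":80},{"dx":-2.08,"dy":-4.2,"dz":0,"wx":0,"wy":0,"wz":0,"claw":80},{"dx":-2.08,"dy":-4.2,"dz":0,"wx":0,"wy":0,"wz":0,"claw":80},{"dx":-2.08,"dy":-4.2,"dz":0,"wx":0,"wy":0,"wz":0,"claw":80},{"dx":-2.08,"dy":-4.2,"dz":0,"wx":0,"wy":0,"wz":0,"claw":80},{"dx":1.5,"dy":-4.9,"dz":0,"wx":0,"wy":0,"wz":0,"claw":80},{"dx":1.5,"dy":-4.9,"dz":0,"wx":0,"wy":0,"wz":0,"claw":80},{"dx":1.5,"dy":-4.9,"dz":0,"wx":0,"wy":0,"wz":0,"claw":80}]'
python3 -m handwheel '[{"dx":1.5,"dy":-4.9,"dz":0,"wx":0,"wy":0,"wz":0,"claw":80},{"dx":1.5,"dy":-4.9,"dz":0,"wx":0,"wy":0,"wz":0,"claw":80},{"dx":1.5,"dy":-4.9,"dz":0,"wx":0,"wy":0,"wz":0,"claw":80},{"dx":1.5,"dy":-4.9,"dz":0,"wx":0,"wy":0,"wz":0,"claw":80},{"dx":1.5,"dy":-4.9,"dz":0,"wx":0,"wy":0,"wz":0,"claw":80},{"dx":1.5,"dy":-4.9,"dz":0,"wx":0,"wy":0,"wz":0,"claw":80},{"dx":1.0,"dy":-4.9,"dz":0,"wx":0,"wy":0,"wz":0,"claw":80},{"dx":0,"dy":0,"dz":0,"wx":0,"wy":0,"wz":0,"claw":80}]'
```

```text
clock: 3.1
position: [0.4511, 0.0941, 0.2614]
tool_rot: [3.142, 0.0, -2.894]
force: [0.4, 0.0, 0.5]
grip_width: 0.0685
finger_force: 0.0
clock: 4.1
position: [0.4375, -0.2647, 0.2612]
tool_rot: [-3.14, -0.001, -2.899]
force: [1.0, 0.9, -0.3]
grip_width: 0.0681
finger_force: 0.0
```

```bash
python3 -m handwheel '[{"dx":-0.15,"dy":0,"dz":4,"wx":0,"wy":0,"wz":-0.004,"claw":80},{"dx":0,"dy":0,"dz":4,"wx":0,"wy":0,"wz":0,"claw":80},{"dx":0,"dy":0,"dz":4,"wx":0,"wy":0,"wz":0,"claw":80},{"dx":0,"dy":0,"dz":3,"wx":0,"wy":0,"wz":0,"claw":80},{"dx":0,"dy":0,"dz":0,"wx":0,"wy":0,"wz":0,"claw":80}]'
python3 - <<'E'
from h import *
f=optics.grab_frame("scene"); print(proj(f,monitor.observe()["position"]))
u,v=[int(a) for a in proj(f,(.44,-.265,.08))]
a=f["frame"][v-45:v+45,u-60:u+60]
f=optics.grab_frame("top"); u,v=[int(x) for x in proj(f,(.44,-.265,.07))]
b=f["frame"][v-45:v+45,u-60:u+60]
cv2.imwrite("pics/g1.png",cv2.resize(np.vstack([a,b]),(390,585),interpolation=cv2.INTER_CUBIC))
E
```

```text
clock: 4.72
position: [0.4389, -0.2598, 0.11]
tool_rot: [3.139, -0.003, -2.89]
force: [-0.4, -0.1, 1.0]
grip_width: 0.0685
finger_force: 0.0
[318.35459612 225.40653794]
```

View pics/g1.png

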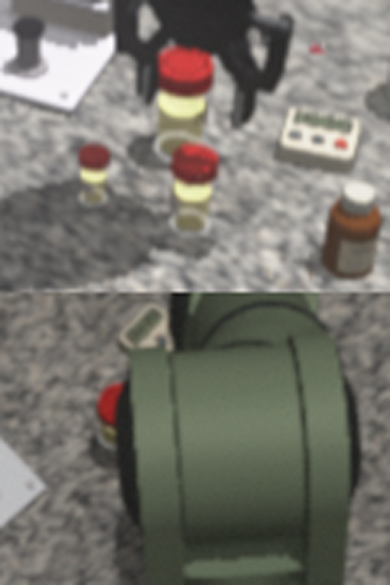

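The scene crop shows the fingers straddling the intended cup (cap at about (195,160) in the crop). In the top view the arm hides it. I will correct y by about 5 mm, then descend.

```bash
python3 -m handwheel '[{"dx":0.12,"dy":-0.45,"dz":0,"wx":0,"wy":0,"wz":0,"claw":80},{"dx":0,"dy":0,"dz":0,"wx":0,"wy":0,"wz":0,"claw":80},{"dx":0,"dy":0,"dz":2.2,"wx":0,"wy":0,"wz":0,"claw":80},{"dx":0,"dy":0,"dz":2.2,"wx":0,"wy":0,"wz":0,"claw":80},{"dx":0,"dy":0,"dz":2.2,"wx":0,"wy":0,"wz":0,"claw":80},{"dx":0,"dy":0,"dz":2.1,"wx":0,"wy":0,"wz":0,"claw":80},{"dx":0,"dy":0,"dz":0,"wx":0,"wy":0,"wz":0,"claw":80}]'
```

```text
clock: 5.7
position: [0.4392, -0.2654, 0.0238]
tool_rot: [3.141, -0.001, -2.891]
force: [0.8, -0.4, 0.7]
grip_width: 0.0681
finger_force: 0.0
```

```bash
python3 -m handwheel '[{"dx":0,"dy":0,"dz":0,"wx":0,"wy":0,"wz":0,"claw":20},{"dx":0,"dy":0,"dz":0,"wx":0,"wy":0,"wz":0,"claw":20},{"dx":0,"dy":0,"dz":0,"wx":0,"wy":0,"wz":0,"claw":20},{"dx":0,"dy":0,"dz":0,"wx":0,"wy":0,"wz":0,"claw":20},{"dx":0,"dy":0,"dz":0,"wx":0,"wy":0,"wz":0,"claw":20}]' 30
python3 -m handwheel '[{"dx":0,"dy":0,"dz":-2,"wx":0,"wy":0,"wz":0,"claw":20},{"dx":0,"dy":0,"dz":-3,"wx":0,"wy":0,"wz":0,"claw":20},{"dx":0,"dy":0,"dz":-4,"wx":0,"wy":0,"wz":0,"claw":20},{"dx":0,"dy":0,"dz":-4,"wx":0,"wy":0,"wz":0,"claw":20},{"dx":0,"dy":0,"dz":-3,"wx":0,"wy":0,"wz":0,"claw":20},{"dx":0,"dy":0,"dz":0,"wx":0,"wy":0,"wz":0,"claw":20}]'
```

```text
clock: 6.32
position: [0.4403, -0.2659, 0.0253]
tool_rot: [-3.141, 0.001, -2.89]
force: [-0.1, 0.3, 7.0]
grip_width: 0.037
finger_force: 29.2
clock: 7.08
position: [0.4407, -0.2661, 0.1868]
tool_rot: [-3.139, 0.004, -2.89]
force: [-0.9, 0.1, -0.6]
grip_width: 0.0373
finger_force: 30.1
```

```bash
python3 -m handwheel '[{"dx":-1.83,"dy":3.05,"dz":0,"wx":0,"wy":0,"wz":0,"claw":20},{"dx":-1.83,"dy":3.05,"dz":0,"wx":0,"wy":0,"wz":0,"claw":20},{"dx":-1.83,"dy":3.05,"dz":0,"wx":0,"wy":0,"wz":0,"claw":20},{"dx":-1.83,"dy":3.05,"dz":0,"wx":0,"wy":0,"wz":0,"claw":20},{"dx":-1.83,"dy":3.05,"dz":0,"wx":0,"wy":0,"wz":0,"claw":20},{"dx":-1.83,"dy":3.05,"dz":0,"wx":0,"wy":0,"wz":0,"claw":20},{"dx":-1.83,"dy":3.0,"dz":0,"wx":0,"wy":0,"wz":0,"claw":20},{"dx":0,"dy":0,"dz":0,"wx":0,"wy":0,"wz":0,"claw":20}]'
python3 -m handwheel '[{"dx":0,"dy":0,"dz":2.5,"wx":0,"wy":0,"wz":0,"claw":20},{"dx":0,"dy":0,"dz":2.5,"wx":0,"wy":0,"wz":0,"claw":20},{"dx":0,"dy":0,"dz":2.5,"wx":0,"wy":0,"wz":0,"claw":20},{"dx":0,"dy":0,"dz":0,"wx":0,"wy":0,"wz":0,"claw":20},{"dx":0,"dy":0,"dz":0,"wx":0,"wy":0,"wz":0,"claw":20}]'
python3 - <<'E'
from fit import *
P=monitor.observe()["position"]; print(P)
C=W(p,(-55,-85,60)); c=proj(S,C); print("ped px",c)
a=S["frame"].copy(); u,v=c.astype(int)
a=cv2.resize(a[v-60:v+40,u-60:u+60],None,fx=6,fy=6,interpolation=cv2.INTER_CUBIC)
g=lambda X:tuple(int(k) for k in ((proj(S,X)-(u-60,v-60)+.5)*6))
th=np.linspace(0,6.283,60)
for q,z,r,col in ((C,.06,.016,(0,255,0)),(P,P[2]-.0253,.018,(255,0,0)),(P,P[2]+.0487,.0195,(255,0,0))):
    for k in th: cv2.circle(a,g((q[0]+r*np.cos(k),q[1]+r*np.sin(k),z)),1,col,-1)
cv2.imwrite("pics/p1.png",a)
E
```

```text
clock: 8.07
position: [0.511, -0.0249, 0.1838]
tool_rot: [3.141, -0.0, -2.887]
force: [0.5, -0.1, -0.1]
grip_width: 0.0369
finger_force: 30.2
clock: 8.7
position: [0.511, -0.028, 0.11]
tool_rot: [-3.141, 0.0, -2.891]
force: [0.1, 0.2, 0.1]
grip_width: 0.0373
finger_force: 30.2
[ 0.5112319  -0.02769897  0.11024868]
ped px [267.29476659 197.94364103]
```

View pics/p1.png

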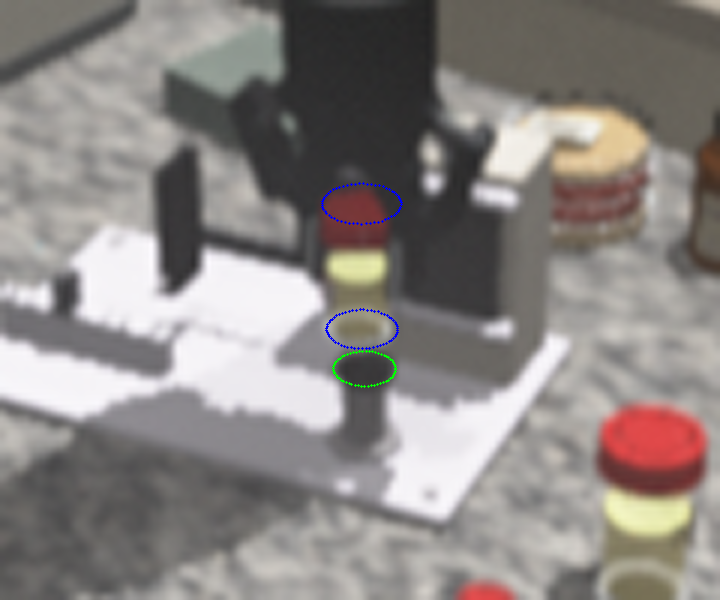

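The crop shows the cup above the pedestal disc at (363,367). The cup's axis is at about x=357, roughly 1 px left of where it should be, so I will shift about 4 mm and lower.

```bash
python3 -m handwheel '[{"dx":-0.4,"dy":-0.25,"dz":0,"wx":0,"wy":0,"wz":0,"claw":20},{"dx":0,"dy":0,"dz":0.8,"wx":0,"wy":0,"wz":0,"claw":20},{"dx":0,"dy":0,"dz":0.8,"wx":0,"wy":0,"wz":0,"claw":20},{"dx":0,"dy":0,"dz":0.5,"wx":0,"wy":0,"wz":0,"claw":20},{"dx":0,"dy":0,"dz":0,"wx":0,"wy":0,"wz":0,"claw":20},{"dx":0,"dy":0,"dz":0,"wx":0,"wy":0,"wz":0,"claw":20}]'
python3 -m handwheel '[{"dx":0,"dy":0,"dz":0.2,"wx":0,"wy":0,"wz":0,"claw":20},{"dx":0,"dy":0,"dz":0,"wx":0,"wy":0,"wz":0,"claw":20},{"dx":0,"dy":0,"dz":0,"wx":0,"wy":0,"wz":0,"claw":20}]'
```

```text
clock: 9.55
position: [0.5153, -0.0289, 0.0884]
tool_rot: [-3.142, 0.0, -2.89]
force: [-0.2, -0.8, -0.3]
grip_width: 0.0369
finger_force: 30.2
clock: 9.93
position: [0.5153, -0.0289, 0.0864]
tool_rot: [-3.142, 0.0, -2.89]
force: [0.5, -0.0, -0.0]
grip_width: 0.0371
finger_force: 30.2
```

```bash
python3 -m handwheel '[{"dx":0,"dy":0,"dz":0.1,"wx":0,"wy":0,"wz":0,"claw":20},{"dx":0,"dy":0,"dz":0,"wx":0,"wy":0,"wz":0,"claw":20},{"dx":0,"dy":0,"dz":0,"wx":0,"wy":0,"wz":0,"claw":20}]'
python3 - <<'E'
from fit import *
P=monitor.observe()["position"]; print(P)
C=W(p,(-55,-85,60)); c=proj(S,C); u,v=c.astype(int)
a=cv2.resize(S["frame"][v-50:v+30,u-50:u+50],None,fx=6,fy=6,interpolation=cv2.INTER_CUBIC)
cv2.imwrite("pics/p2.png",a)
E
```

```text
clock: 10.3
position: [0.5154, -0.0289, 0.0854]
tool_rot: [-3.142, 0.0, -2.89]
force: [-0.8, 0.1, 3.9]
grip_width: 0.037
finger_force: 30.2
[ 0.51536289 -0.02891287  0.08538462]
```

View pics/p2.png

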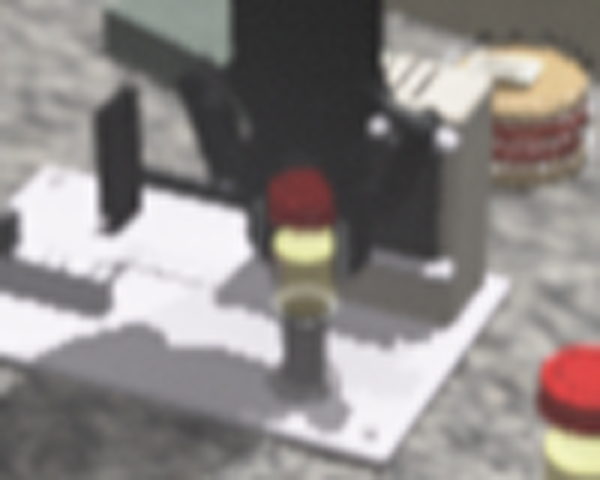

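The cup touches the disc (3.9 N). Its base at about (306,300) is centred over the post at about x=304. Releasing it.

```bash
python3 -m handwheel '[{"dx":0,"dy":0,"dz":0,"wx":0,"wy":0,"wz":0,"claw":50},{"dx":0,"dy":0,"dz":0,"wx":0,"wy":0,"wz":0,"claw":70},{"dx":0,"dy":0,"dz":0,"wx":0,"wy":0,"wz":0,"claw":80},{"dx":0,"dy":0,"dz":0,"wx":0,"wy":0,"wz":0,"claw":80},{"dx":0,"dy":0,"dz":0,"wx":0,"wy":0,"wz":0,"claw":80},{"dx":0,"dy":0,"dz":0,"wx":0,"wy":0,"wz":0,"claw":80}]'
python3 -m handwheel '[{"dx":0,"dy":0,"dz":-1,"wx":0,"wy":0,"wz":0,"claw":80},{"dx":0,"dy":0,"dz":-2.5,"wx":0,"wy":0,"wz":0,"claw":80},{"dx":0,"dy":0,"dz":-3,"wx":0,"wy":0,"wz":0,"claw":80},{"dx":0,"dy":0,"dz":-3,"wx":0,"wy":0,"wz":0,"claw":80},{"dx":0,"dy":0,"dz":-3,"wx":0,"wy":0,"wz":0,"claw":80},{"dx":0,"dy":0,"dz":0,"wx":0,"wy":0,"wz":0,"claw":80}]'
```

```text
clock: 11.15
position: [0.5153, -0.0289, 0.0853]
tool_rot: [-3.142, 0.0, -2.89]
force: [0.3, -0.1, -0.1]
grip_width: 0.0684
finger_force: 0.0
clock: 11.9
position: [0.5163, -0.0289, 0.2128]
tool_rot: [-3.141, 0.004, -2.891]
force: [-0.5, -0.0, -1.4]
grip_width: 0.0683
finger_force: 0.0
```

```bash
python3 -m handwheel '[{"dx":-1.2,"dy":3.4,"dz":0,"wx":0,"wy":0,"wz":0,"claw":80},{"dx":-1.2,"dy":3.4,"dz":0,"wx":0,"wy":0,"wz":0,"claw":80},{"dx":-1.2,"dy":3.4,"dz":0,"wx":0,"wy":0,"wz":0,"claw":80},{"dx":-1.2,"dy":3.4,"dz":0,"wx":0,"wy":0,"wz":0,"claw":80},{"dx":0,"dy":0,"dz":0,"wx":0,"wy":0,"wz":0,"claw":80},{"dx":0,"dy":0,"dz":0,"wx":0,"wy":0,"wz":0,"claw":80}]'
python3 - <<'E'
from fit import *
P=monitor.observe()["position"]; print(P)
ca,na=red(S,proj(S,(.514,-.028,.13))); q=least_squares(lambda v:cyl(S,v[0],v[1],.0195,.119,.134)[0]-ca,[.5,-.03]); print("cup by scene",q.x,na)
cb,nb=red(T,proj(T,(.514,-.028,.13))); q=least_squares(lambda v:cyl(T,v[0],v[1],.0195,.119,.134)[0]-cb,[.5,-.03]); print("cup by top",q.x,nb)
C=W(p,(-30,0,60)); c=proj(S,C); u,v=c.astype(int)
a=cv2.resize(S["frame"][v-50:v+40,u-60:u+60],None,fx=6,fy=6,interpolation=cv2.INTER_CUBIC)
g=lambda X:tuple(int(k) for k in ((proj(S,W(p,X))-(u-60,v-50)+.5)*6))
for y in (44,56):
  for x in (-22,14):cv2.line(a,g((x,y,45)),g((x,y,125)),(0,255,0),1)
for y in (37,143): cv2.line(a,g((-50,y,40)),g((-38,y,40)),(0,0,255),1)
for x in (-98,82):
  for y in(-150,150): cv2.circle(a,g((x,y,12)),4,(255,0,0),1)
cv2.imwrite("pics/h1.png",a)
c=proj(T,C); u,v=c.astype(int); cv2.imwrite("pics/top2.png",cv2.resize(T["frame"][v-45:v+45,u-60:u+60],None,fx=6,fy=6,interpolation=cv2.INTER_CUBIC))
E
```

```text
clock: 12.65
position: [0.5277, 0.114, 0.21]
tool_rot: [-3.141, -0.001, -2.891]
force: [0.3, -0.9, 0.5]
grip_width: 0.0681
finger_force: 0.0
[0.5279182  0.11361522 0.21022704]
cup by scene [ 0.5191182  -0.02430153] 76
cup by top [ 0.50349232 -0.19394971] 143
```

View pics/h1.png

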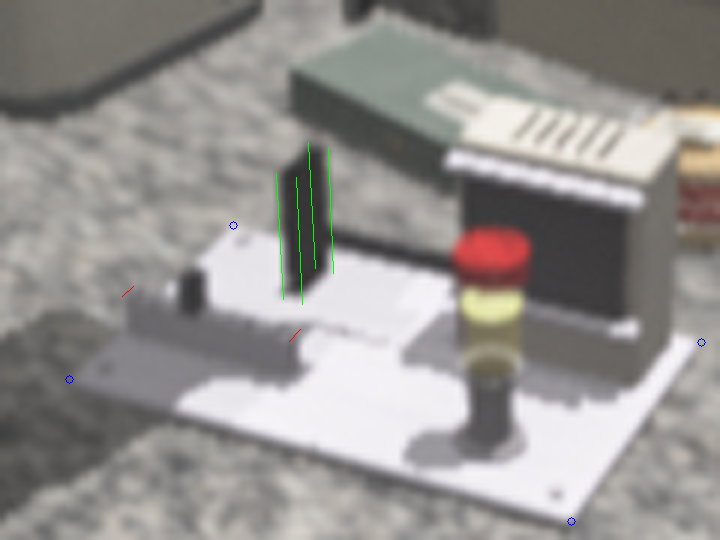

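The picture shows the cup standing upright on the post (base at about (490,365)), the handle at (305,220) and the tab at (192,290). The model overlay fits to within about half a camera pixel. Next I will refine the tab position relative to the handle, using the original unshadowed pictures.

```bash
cat > tab.py <<'E'
from fit import *
import sys
def box(f,x0,x1,y0,y1,z0,z1):
    P=np.array([proj(f,W(p,(x,y,z))) for x in (x0,x1) for y in (y0,y1) for z in (z0,z1)],np.float32)
    m=cv2.moments(cv2.convexHull(P)); return np.array([m['m10'],m['m01']])/m['m00'],m['m00']
def dark(im,near,thr,rad):
    g=im.max(2); M=(g<thr).astype(np.uint8); u,v=near
    yy,xx=np.indices(g.shape); M[(abs(xx-u)>rad)|(abs(yy-v)>rad)]=0
    n,L,st,c=cv2.connectedComponentsWithStats(M)
    if n<2: return None,0
    i=1+np.argmin(np.linalg.norm(c[1:]-near,axis=1)); return c[i],st[i,4]
E
python3 - <<'E'
from tab import *
for nm,f in (("scene",S),("top",T)):
    im0=cv2.imread(f"pics/{nm}0.png")
    for lab,im in (("old",im0),)+((("now",cv2.resize(f["frame"],None,fx=1.5,fy=1.5)),) if nm=="scene" else ()):
        for thr in (60,75,90):
            e,area=box(f,-52,-36,97,107,40,62); c,n=dark(im,(e+.5)*1.5-.5,thr,12 if nm=="scene" else 10)
            if n:
                c=(c+.5)/1.5-.5; y=least_squares(lambda q:box(f,-52,-36,q[0]-5,q[0]+5,40,62)[0]-c,[100.]); print(nm,lab,thr,"tab y",y.x.round(1),y.fun.round(2),n/2.25,area)
            e,area=box(f,-22,14,44,56,45,125); c,n=dark(im,(e+.5)*1.5-.5,thr,30)
            if n:
                c=(c+.5)/1.5-.5; y=least_squares(lambda q:box(f,-22,14,q[0]-6,q[0]+6,45,125)[0]-c,[50.]); print(nm,lab,thr,"  handle y",y.x.round(1),y.fun.round(2),n/2.25,area)
C=W(p,(-55,-85,60))
for m in optics.masks_of("sample_cup","scene"): print(m["rect"],round(m["p"],2))
th=np.linspace(0,6.28,50)
P=np.array([proj(S,(C[0]+r*np.cos(k),C[1]+r*np.sin(k),z)) for k in th for r,z in((.018,.06),(.0195,.119),(.0195,.134))]); print("expected cup box",P.min(0),P.max(0)-P.min(0))
E
```

```text
scene old 60   handle y [50.] [-0.05  0.89] 96.44444444444444 204.51125627709553
scene old 75 tab y [100.] [ 0.32 -0.65] 8.444444444444445 37.608826325507835
scene old 75   handle y [50.] [-1.75  0.35] 145.77777777777777 204.51125627709553
scene old 90 tab y [100.] [ 0.28 -0.87] 16.0 37.608826325507835
scene old 90   handle y [50.] [-2.32  0.23] 176.44444444444446 204.51125627709553
scene now 60 tab y [100.] [-0.11 -0.32] 0.8888888888888888 37.608826325507835
scene now 60   handle y [50.] [0.   0.88] 92.44444444444444 204.51125627709553
scene now 75 tab y [100.] [ 0.27 -0.49] 13.333333333333334 37.608826325507835
scene now 75   handle y [50.] [-1.44  0.44] 140.44444444444446 204.51125627709553
scene now 90 tab y [100.] [ 0.33 -0.83] 20.88888888888889 37.608826325507835
scene now 90   handle y [50.] [-2.15 -0.06] 168.0 204.51125627709553
top old 60 tab y [100.7] [-0.24 -1.73] 0.8888888888888888 18.21072982798796
top old 60   handle y [50.] [0.82 0.03] 33.77777777777778 77.68583082198165
top old 75 tab y [100.6] [-0.29 -1.75] 5.777777777777778 18.21072982798796
top old 75   handle y [50.] [ 0.81 -0.03] 47.111111111111114 77.68583082198165
top old 90 tab y [100.6] [-0.14 -2.03] 13.333333333333334 18.21072982798796
top old 90   handle y [50.] [ 0.85 -0.14] 57.77777777777778 77.68583082198165
[307.0, 204.7, 17.6, 33.9] 0.86
[260.4, 177.5, 16.5, 21.8] 0.53
[284.0, 232.4, 8.5, 20.6] 0.48
expected cup box [260.69506059 174.13075436] [13.03560189 27.12591185]
```

Run:
```python
from fit import *
C=W(p,(-55,-85,60)); c=proj(S,C); u,v=c.astype(int); k=14
S2=S["frame"][v-32:v+22,u-26:u+26]
a=cv2.resize(S2,None,fx=k,fy=k,interpolation=cv2.INTER_CUBIC); b=a.copy()
g=lambda X:tuple(int(q) for q in ((proj(S,X)-(u-26,v-32)+.5)*k))
for r,z in((.018,.06),(.0195,.119),(.0195,.134),(.016,.06)):
    for t in np.linspace(0,6.283,80): cv2.circle(a,g((C[0]+r*np.cos(t),C[1]+r*np.sin(t),z)),1,(0,255,0) if r>.016 else (255,0,0),-1)
o=cv2.imread("pics/scene0.png"); o=cv2.resize(o,(512,384),interpolation=cv2.INTER_AREA)[v-32:v+22,u-26:u+26]
o=cv2.resize(o,None,fx=k,fy=k,interpolation=cv2.INTER_CUBIC)
for t in np.linspace(0,6.283,80): cv2.circle(o,g((C[0]+.016*np.cos(t),C[1]+.016*np.sin(t),.06)),1,(255,0,0),-1)
cv2.imwrite("pics/c1.png",cv2.resize(np.hstack([a,o]),(800,415)))
```

```text
(no output)
```

View pics/c1.png

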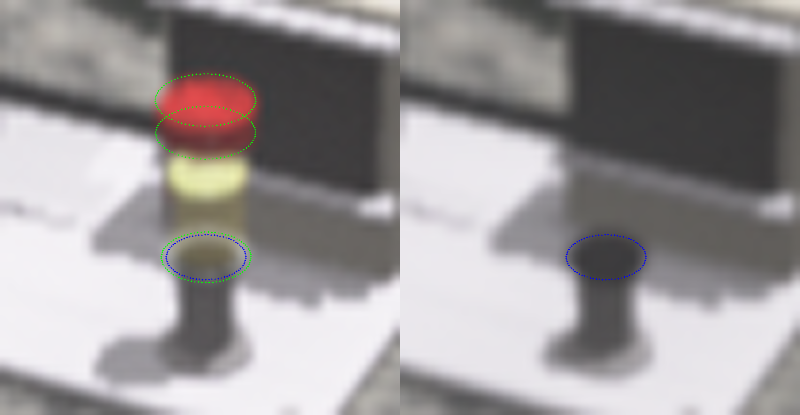

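The overlay (left) shows the cup outline on the expected pedestal position to within about 1 mm; the right half is the empty post for comparison. Now I will grip the handle.

```bash
python3 -m handwheel '[{"dx":-0.15,"dy":0.15,"dz":3,"wx":0,"wy":0,"wz":0,"claw":80},{"dx":0,"dy":0,"dz":3,"wx":0,"wy":0,"wz":0,"claw":80},{"dx":0,"dy":0,"dz":3,"wx":0,"wy":0,"wz":0,"claw":80},{"dx":0,"dy":0,"dz":2.2,"wx":0,"wy":0,"wz":0,"claw":80},{"dx":0,"dy":0,"dz":1,"wx":0,"wy":0,"wz":0,"claw":80},{"dx":0,"dy":0,"dz":0,"wx":0,"wy":0,"wz":0,"claw":50},{"dx":0,"dy":0,"dz":0,"wx":0,"wy":0,"wz":0,"claw":40}]'
python3 -m handwheel '[{"dx":0,"dy":0,"dz":0,"wx":0,"wy":0,"wz":0,"claw":0},{"dx":0,"dy":0,"dz":0,"wx":0,"wy":0,"wz":0,"claw":0},{"dx":0,"dy":0,"dz":0,"wx":0,"wy":0,"wz":0,"claw":0},{"dx":0,"dy":0,"dz":0,"wx":0,"wy":0,"wz":0,"claw":0},{"dx":0,"dy":0,"dz":0,"wx":0,"wy":0,"wz":0,"claw":0},{"dx":0,"dy":0,"dz":0,"wx":0,"wy":0,"wz":0,"claw":0}]' 60
```

```text
clock: 13.88
position: [0.5295, 0.1166, 0.0891]
tool_rot: [3.142, 0.001, -2.891]
force: [-0.8, 0.4, 0.0]
grip_width: 0.0348
finger_force: 0.0
clock: 14.62
position: [0.5292, 0.1174, 0.0891]
tool_rot: [3.141, 0.001, -2.89]
force: [-3.2, 2.8, 8.7]
grip_width: 0.0111
finger_force: 58.6
```

```bash
python3 -m handwheel '[{"dx":0,"dy":0.8,"dz":0,"wx":0,"wy":0,"wz":0,"claw":0},{"dx":0,"dy":1,"dz":0,"wx":0,"wy":0,"wz":0,"claw":0},{"dx":0,"dy":1,"dz":0,"wx":0,"wy":0,"wz":0,"claw":0},{"dx":0,"dy":1,"dz":0,"wx":0,"wy":0,"wz":0,"claw":0},{"dx":0,"dy":0.8,"dz":0,"wx":0,"wy":0,"wz":0,"claw":0},{"dx":0,"dy":0.3,"dz":0,"wx":0,"wy":0,"wz":0,"claw":0},{"dx":0,"dy":0,"dz":0,"wx":0,"wy":0,"wz":0,"claw":0},{"dx":0,"dy":0,"dz":0,"wx":0,"wy":0,"wz":0,"claw":0}]'
python3 - <<'E'
from fit import *
k=14
Q=monitor.observe()["position"]; d=Q[:2]-p[:2]; print("tcp y in viewer",-np.sin(p[2])*d[0]+np.cos(p[2])*d[1])
c=proj(S,W(p,(-38,100,55))); u,v=c.astype(int)
a=cv2.resize(S["frame"][v-20:v+20,u-28:u+28],None,fx=k,fy=k,interpolation=cv2.INTER_CUBIC)
g=lambda X:tuple(int(q) for q in ((proj(S,W(p,X))-(u-28,v-20)+.5)*k))
for y in (95,100,105):
    cv2.line(a,g((-33,y,56)),g((-36,y,56)),(0,255,0),1)
    cv2.line(a,g((-52,y,62)),g((-36,y,62)),(0,0,255),1); cv2.line(a,g((-52,y,40)),g((-52,y,62)),(0,0,255),1)
cv2.line(a,g((-33,100,56)),g((-22,100,56)),(0,255,0),1)
cv2.imwrite("pics/e1.png",a); print(a.shape)
E
```

```text
clock: 15.62
position: [0.5176, 0.163, 0.0891]
tool_rot: [-3.141, 0.001, -2.891]
force: [1.5, -7.4, 7.1]
grip_width: 0.0115
finger_force: 58.8
tcp y in viewer 0.09900393122335475
(560, 784, 3)
```

View pics/e1.png

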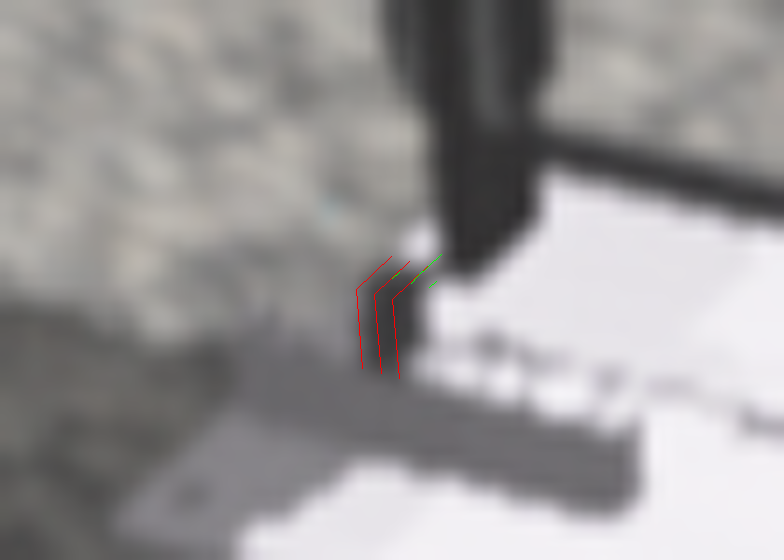

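The picture shows the tab at about (397,325), matching y≈100–101 mm in the viewer frame, and the handle foot at about (470,275). The pull so far is 47 mm, so I need about 3 mm more.

```bash
python3 -m handwheel '[{"dx":0,"dy":0.3,"dz":0,"wx":0,"wy":0,"wz":0,"claw":0},{"dx":0,"dy":0,"dz":0,"wx":0,"wy":0,"wz":0,"claw":0},{"dx":0,"dy":0,"dz":0,"wx":0,"wy":0,"wz":0,"claw":0}]'
python3 - <<'E'
from tab import *
k=12
Q=monitor.observe()["position"]; d=Q[:2]-p[:2]; print("tcp y in viewer",-np.sin(p[2])*d[0]+np.cos(p[2])*d[1])
def crop(im,f,y,lines):
    c=proj(f,W(p,(-25,y,70))); u,v=c.astype(int)
    a=cv2.resize(im[v-20:v+20,u-16:u+16],None,fx=k,fy=k,interpolation=cv2.INTER_CUBIC)
    g=lambda X:tuple(int(q) for q in ((proj(f,W(p,X))-(u-16,v-20)+.5)*k))
    for A,B,col in lines: cv2.line(a,g(A),g(B),col,1)
    return a
def hb(y):
    G=(0,255,0); return [((-22,y+s,45),(-22,y+s,125),G) for s in(-6,6)]+[((14,y-6,45),(14,y-6,125),G),((-22,y-6,45),(14,y-6,45),G),((-22,y-6,45),(-22,y+6,45),G)]
def tb(y):
    G=(0,0,255); return [((-52,y+s,40),(-52,y+s,62),G) for s in(-5,5)]+[((-36,y-5,40),(-36,y-5,62),G),((-52,y-5,62),(-52,y+5,62),G),((-52,y-5,62),(-36,y-5,62),G)]
old=cv2.resize(cv2.imread("pics/scene0.png"),(512,384),interpolation=cv2.INTER_AREA)
a=crop(old,S,50,hb(50)); b=crop(S["frame"],S,100,hb(100)+tb(100)); 
cv2.imwrite("pics/e2.png",np.hstack([a,b])); print(np.hstack([a,b]).shape)
E
```

```text
clock: 16.1
position: [0.5169, 0.1659, 0.0891]
tool_rot: [-3.141, 0.001, -2.891]
force: [1.1, -7.2, 6.4]
grip_width: 0.0118
finger_force: 58.9
tcp y in viewer 0.10197480564665189
(480, 768, 3)
```

View pics/e2.png

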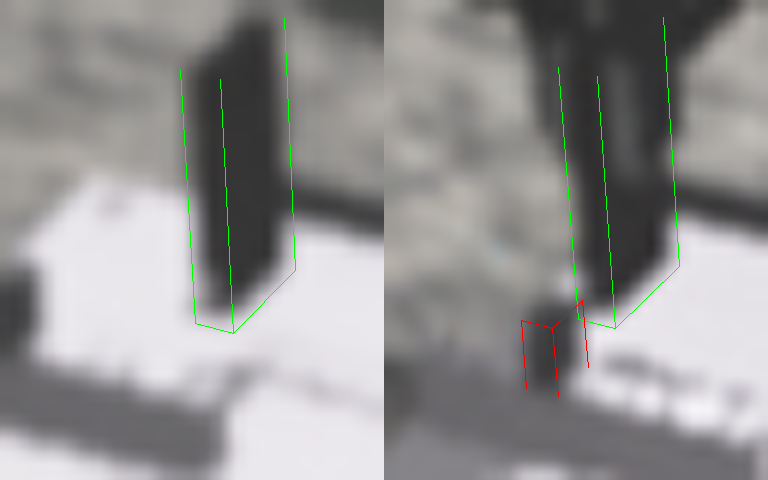

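Left is the shut handle, which matches the overlay centre. Right is the current view: the handle edges at about 584–672 put it about 1–2 mm short, and the tab centre at about 552 puts it at y≈100.8 mm. I will add 1 mm and check that everything is at rest.

```bash
python3 -m handwheel '[{"dx":0,"dy":0.1,"dz":0,"wx":0,"wy":0,"wz":0,"claw":0},{"dx":0,"dy":0,"dz":0,"wx":0,"wy":0,"wz":0,"claw":0},{"dx":0,"dy":0,"dz":0,"wx":0,"wy":0,"wz":0,"claw":0},{"dx":0,"dy":0,"dz":0,"wx":0,"wy":0,"wz":0,"claw":0},{"dx":0,"dy":0,"dz":0,"wx":0,"wy":0,"wz":0,"claw":0},{"dx":0,"dy":0,"dz":0,"wx":0,"wy":0,"wz":0,"claw":0},{"dx":0,"dy":0,"dz":0,"wx":0,"wy":0,"wz":0,"claw":0},{"dx":0,"dy":0,"dz":0,"wx":0,"wy":0,"wz":0,"claw":0}]'
python3 -c "
from h import *
print(job_done())"
```

```text
clock: 17.2
position: [0.5167, 0.1668, 0.0891]
tool_rot: [-3.141, 0.001, -2.892]
force: [1.9, -7.3, 6.4]
grip_width: 0.0116
finger_force: 58.8
the job is handed in; nothing more can be done
None
```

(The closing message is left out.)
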